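# Set the reorder tags on a jeweller's findings rack

### The arm

A 6-joint arm with a two-finger parallel gripper is mounted at the origin on the work surface. World frame = base frame: x ahead of the robot, y to its left, z up, the work surface at z = 0. Lengths are in m, angles in degrees, forces in N, time in s.
With the tool pointing down it reaches from about 0.4 to 0.825 m from the base axis. Payload 7 kg.
Tool frame: the origin (TCP) lies between the finger pads; the fingertips stand 19 mm ahead of it and the grasp point (between the pads) is the TCP; x points along the fingers, y is the direction in which the jaws open and shut, and the axes are right-handed (so a half turn about x gives the same grasp; the last joint's range is limited). The gripper opens to 88 mm and grips with 3 to 60 N. Pads are 19 mm wide; open, the fingers measure 130 mm over their backs; the gripper's body (78 mm by 193 mm) begins 47 mm behind the grasp point.
Start: joints at [-56.832, 20.546, 0.682, 0, -70.136, -16.507], TCP at [0.194, -0.647, 0.246] pointing down, gripper open.
Joint ranges: [-176.03, 176.03], [-82.01, 121.73], [-58.28, 71.71], [-173.87, 95.51], [-174.79, -0.11], [-173.66, 173.66]. Speed limits (degrees/s): [136.94, 136.94, 172.46, 180, 180, 180].

### API

Orientations are given as [roll, pitch, yaw] about the fixed x, y, z axes, in that order (R = Rz(yaw) Ry(pitch) Rx(roll)).
In Python, from plant import r gives the robot as it stands.
- The arm moves only by the tool send_rows, never from a script. Its argument "plan" is a list of rows, each a list of 2 entries, a list of its own where there are three numbers: the shift along the tool's x, y, z scaled (see below), then the turn, a rotation vector about the tool's x, y, z scaled (see below). A call has exactly 5 rows; each row is the pose to reach, as a shift and turn from the pose measured when the call began, along the tool's axes at that moment; what a row does not reach only later rows make up. The controller multiplies each number of a shift by 0.15 m and each number of a turn by pi/4 rad. A row lasts 1/10 s, in which the tool goes at most 50 mm and 8.59 degrees, less where a joint would pass 70% of its speed; a pose out of reach is approached as far as the arm can. A call with a number of a shift or a turn outside -1 to 1 is refused whole. A call with a gripper value outside its range is refused whole. "jaw" is the opening, from -1 (shut) to 1 (fully open), so that 0 is half open, set as the call begins (left out, the last holds). The fingers move at their own pace and stop on an object; "force" is the grip in N (left out, the last holds). Time passes only in rows, so rows that repeat a pose let the fingers close, or fill a call up. It gives the time, the measured TCP pose, the force and the opening at its end, in the units of the state.
- r.get_state(): the state, without advancing time (a new reading comes with each control period).
- r.capture(name): name is "scene" or "top" or "wrist"; returns a dict with "color" (480x640x3 uint8, red, green, blue), "range_z" (480x640 float32, m along the optical axis (not along the pixel's ray), 0 where there is no reading), "mtx" (3x3 intrinsics, pixels), "pose" (4x4, takes a point from camera to world coordinates). Camera axes: x right, y down, z forward; pixel columns grow to the right and rows downward; lengths in m; the calibration is good to about 2 mm. A picture is of the moment at which its call begins.
- r.close_job(): hands the job in, once; it reports no verdict.
Trained networks look in a picture, given as the dict that the camera call returned (one of the last four; its "shot" number tells which), for a name from the list of things; names that differ only in an ending like _2 or _b are one class to them, and where a whole thing is asked for, a point or a joint stands for the part that bears it (a point fixed in the world has none). Each returns a list of dicts, best first, with "score" (0 to 1); they miss things now and then, are a little off and sometimes report something else, mostly with a low value. They report only what shows in the picture. A call takes as long as a camera call. They do not tell look-alikes from the thing itself.
- r.find_in(picture, target): "uv" ([column, row] in pixels, amid what is visible of it).
- r.trace(picture, target): "mask" (480x640 bool, what is visible of it) and "uv" ([column, row] in pixels, amid what is visible of it).
The state is a dict: "time_s": time; "joints": joint angles; "qd": joint speeds; "joint_torque": joint torques, N m; "tcp_pos": TCP position; "eef_rot": TCP orientation; "contact_force": force on the tool from outside, world axes, zero at the start; "moment": the same for the moment, N m; "gripper_width": finger opening in m.
Only numpy, scipy, OpenCV 4.12 (cv2) and the standard library are available. Lean on these libraries where they do the work, as an engineer would, in place of code of your own. Each camera call takes 0.05 s, during which the arm holds its last target. There are 200 camera calls.

### The job

The stock tags on the findings rack are out of date. With a fingertip, push over whichever flip tags are wrong, so that the tags of all full bins show the solid disc (leaf leaning to the robot's left) and the tag of the bin that is nearly empty shows the open ring (leaf leaning to the robot's right), each leaf resting against its stop. Do not pinch the leaves, and leave the bins and everything else on the rack and bench where they are.

Things in the scene. Friction and masses are not known exactly. Their poses are not given: they have to be found in the camera images.
- rack: fixed wooden rack, 540 mm wide (y), from -91 to 181 mm in x, base 12 mm thick, placed and turned anew each time. Origin: underside, below the middle of the row of tags; x runs from tags to bins, y to the left. Tags 130 mm apart at y = -195, -65, 65, 195 mm; each tag's bin stands straight behind it, 120 mm along x. Which tag and which bin stand in which place changes
- tag_a (a joint): hinge of tag A, rad: an upright leaf 66 mm wide (rack x), 6 mm thick, 52 mm from hinge to free top edge, turning over sideways like a page. 0: leans right (rack -y) 40 degrees off vertical on its stop, open ring uppermost. 1.396: leans left (+y) 40 degrees on the other stop, solid disc uppermost. 0.698: upright. A leaf weighs 50 g with slight drag; past upright it falls gently to the other stop
- tag_a_hinge (a point): middle of the hinge line of tag A, fixed, 44 mm above the bench; axes parallel to the rack's, the hinge runs along x. The leaf's two white face plates (62 x 43 mm, one with the open ring = reorder, one with the solid disc = full) lie above it. Steel ears 22 mm wide stand 37.5 mm either way along x and end 5 mm above it; hinge barrel radius 4.5 mm
- tag_b (a joint): hinge of tag B, rad: an upright leaf 66 mm wide (rack x), 6 mm thick, 52 mm from hinge to free top edge, turning over sideways like a page. 0: leans right (rack -y) 40 degrees off vertical on its stop, open ring uppermost. 1.396: leans left (+y) 40 degrees on the other stop, solid disc uppermost. The leaf's free edge rises as it is pushed up to upright
- tag_b_hinge (a point): middle of the hinge line of tag B, fixed, 44 mm above the bench; axes parallel to the rack's, the hinge runs along x. The leaf's two white face plates (62 x 43 mm, one with the open ring = reorder, one with the solid disc = full) lie above it. Steel ears 22 mm wide stand 37.5 mm either way along x and end 5 mm above it; hinge barrel radius 4.5 mm
- tag_c (a joint): hinge of tag C, rad: an upright leaf 66 mm wide (rack x), 6 mm thick, 52 mm from hinge to free top edge, turning over sideways like a page. 0: leans right (rack -y) 40 degrees off vertical on its stop, open ring uppermost. 1.396: leans left (+y) 40 degrees on the other stop, solid disc uppermost. Leaves of neighbours leaning together leave 58 mm between them
- tag_c_hinge (a point): middle of the hinge line of tag C, fixed, 44 mm above the bench; axes parallel to the rack's, the hinge runs along x. The leaf's two white face plates (62 x 43 mm, one with the open ring = reorder, one with the solid disc = full) lie above it. Steel ears 22 mm wide stand 37.5 mm either way along x and end 5 mm above it; hinge barrel radius 4.5 mm
- tag_d (a joint): hinge of tag D, rad: an upright leaf 66 mm wide (rack x), 6 mm thick, 52 mm from hinge to free top edge, turning over sideways like a page. 0: leans right (rack -y) 40 degrees off vertical on its stop, open ring uppermost. 1.396: leans left (+y) 40 degrees on the other stop, solid disc uppermost. Upright, the leaf's edge is 96 mm above the bench; leaning, 85 mm
- tag_d_hinge (a point): middle of the hinge line of tag D, fixed, 44 mm above the bench; axes parallel to the rack's, the hinge runs along x. The leaf's two white face plates (62 x 43 mm, one with the open ring = reorder, one with the solid disc = full) lie above it. Steel ears 22 mm wide stand 37.5 mm either way along x and end 5 mm above it; hinge barrel radius 4.5 mm
- full_rings: loose grey open-fronted stock bin, 90 mm deep, 92 mm wide, 46 mm high, standing on the rack; origin under its centre. FULL: heaped with brass ring castings, up to 50 mm above its foot
- full_discs: loose grey open-fronted stock bin, 90 mm deep, 92 mm wide, 46 mm high, standing on the rack; origin under its centre. FULL: heaped with brass pendant discs, up to 50 mm above its foot
- low_bin: loose grey open-fronted stock bin, 90 mm deep, 92 mm wide, 46 mm high, standing on the rack; origin under its centre. Nearly empty, not full: three ring castings are left on its floor
- full_beads: loose grey open-fronted stock bin, 90 mm deep, 92 mm wide, 46 mm high, standing on the rack; origin under its centre. FULL: heaped with brass beads, up to 50 mm above its foot
- vial: glass vial with black cap, 20 mm diameter, 50 mm tall, standing on the rack between the two middle bins; origin under its centre
- blank: loose brass ring blank, 24 mm diameter, 7 mm tall, lying on the front ledge of the rack; origin under its centre
- pliers: jeweller's pliers, 150 mm long, lying on the bench in front of the rack; origin under the pivot
- ring_clamp: wooden ring clamp, 140 mm long, 26 mm high, lying on the bench in front of the rack; origin on its underside
- flux_jar: brown glass jar with white cap, 64 mm diameter, 75 mm tall, left of the rack; origin under its centre
- mandrel: tapered steel ring mandrel, 262 mm long, 25 mm thick, lying right of the rack; origin under its thick end, it runs along its x
- caliper: digital caliper, about 200 mm long, lying right of the rack; origin on its underside
Not all that is in view belongs to the job. Leave any blue look-alike of the full_discs alone.

How it is judged (in metres and radians):
At the end, for the whole second after the job is handed in: Each tag whose bin is full stands within 0.12 rad of its left stop (solid disc up), each other tag within 0.12 rad of its right stop (open ring up), all leaves at rest, every bin within 15 mm of where it stood (((horizontal distance between any of full_rings, full_discs, full_beads and tag_a_hinge below 0.148 m and value of joint tag_a above 1.276 rad) or (not (horizontal distance between any of full_rings, full_discs, full_beads and tag_a_hinge below 0.148 m) and value of joint tag_a below 0.12 rad)) and velocity of joint tag_a between -0.1 and 0.1 rad/s and ((horizontal distance between any of full_rings, full_discs, full_beads and tag_b_hinge below 0.148 m and value of joint tag_b above 1.276 rad) or (not (horizontal distance between any of full_rings, full_discs, full_beads and tag_b_hinge below 0.148 m) and value of joint tag_b below 0.12 rad)) and velocity of joint tag_b between -0.1 and 0.1 rad/s and ((horizontal distance between any of full_rings, full_discs, full_beads and tag_c_hinge below 0.148 m and value of joint tag_c above 1.276 rad) or (not (horizontal distance between any of full_rings, full_discs, full_beads and tag_c_hinge below 0.148 m) and value of joint tag_c below 0.12 rad)) and velocity of joint tag_c between -0.1 and 0.1 rad/s and ((horizontal distance between any of full_rings, full_discs, full_beads and tag_d_hinge below 0.148 m and value of joint tag_d above 1.276 rad) or (not (horizontal distance between any of full_rings, full_discs, full_beads and tag_d_hinge below 0.148 m) and value of joint tag_d below 0.12 rad)) and velocity of joint tag_d between -0.1 and 0.1 rad/s and distance of each of full_rings, full_discs, full_beads, low_bin from where it was at the start of the episode below 0.015 m); the robot touches nothing.
It fails at once if a leaf is pinched: fingers press on both of its faces at once ((contact force between the fingers and tag_a_ring_face above 0.3 N and contact force between the fingers and tag_a_disc_face above 0.3 N) or (contact force between the fingers and tag_b_ring_face above 0.3 N and contact force between the fingers and tag_b_disc_face above 0.3 N) or (contact force between the fingers and tag_c_ring_face above 0.3 N and contact force between the fingers and tag_c_disc_face above 0.3 N) or (contact force between the fingers and tag_d_ring_face above 0.3 N and contact force between the fingers and tag_d_disc_face above 0.3 N)).
It fails at once if a bin is picked up or pushed out of its place (15 mm) (distance of any of full_rings, full_discs, full_beads, low_bin from where it was at the start of the episode above 0.015 m).
It fails at once if something else on the rack or bench is picked up or knocked away (20 mm) (distance of any of vial, blank, pliers, ring_clamp, flux_jar, mandrel, caliper from where it was at the start of the episode above 0.02 m).
It also fails if it takes over 58 s, if anything falls off the work surface, if the arm or the gripper's body presses on something with over 40 N, if the wrist force passes 120 N, or if a joint passes its speed limit or range.

## Working session

There is one attempt and no reset: what is moved stays moved. The work goes in short steps, Python scripts to look and compute and a tool call to move; the robot and the scene stay as the last step left them, time stands still between calls to the robot, and variables do not carry over. Pictures are saved under pics/ and viewed, about 8 in all and at most 12, crops included, and the job is handed in when it is done.

Besides the shell and the picture viewer there is one more tool, called after ">>>" as name(argument=value, ...) on one line, values as JSON. send_rows: Moves the arm, as the interface text tells. Its arguments: {"type":"object","properties":{"plan":{"type":"array"},"jaw":{"type":"number"},"force":{"type":"number"}},"required":["plan"]}

```bash
mkdir -p pics; ls
python3 - <<'E'
from plant import r
import cv2
s=r.get_state();print(s)
for n in("scene","top"):
    c=r.capture(n);cv2.imwrite(f"pics/{n}0.png",c["color"][:,:,::-1]);print(n,c["mtx"],c["pose"])
E
```

```text
pics
{'time_s': 0.0, 'joints': array([-5.68348220e+01,  2.05914163e+01,  6.33374015e-01, -1.98946181e-02,
       -7.01354794e+01, -1.65055449e+01]), 'qd': array([-0.03605268, -0.0275254 , -0.02798356, -0.0266049 ,  0.05914927,
        0.06315015]), 'joint_torque': array([-8.73603381e-05, -5.82721031e+01,  2.93052417e+01,  6.99706078e+00,
        6.96653282e-03, -2.21646551e-04]), 'tcp_pos': array([ 0.19334082, -0.64623854,  0.24462054]), 'eef_rot': array([ 95.19840035,  89.90462609, 111.85125803]), 'contact_force': array([-0.12348276,  0.7835094 , -0.22549369]), 'moment': array([-0.02599901,  0.01247219,  0.03031042]), 'gripper_width': 0.08722223949919032}
scene [[542.47786247   0.         330.29486468]
 [  0.         542.47786247 242.0837375 ]
 [  0.           0.           1.        ]] [[ 0.67094797  0.62608271 -0.39730249  1.01376747]
 [ 0.7413974  -0.55732347  0.37379199 -0.48199699]
 [ 0.0125987  -0.545354   -0.83811114  1.13607978]
 [ 0.          0.          0.          1.        ]]
top [[452.28987484   0.         320.11449316]
 [  0.         452.28987484 244.1162186 ]
 [  0.           0.           1.        ]] [[-0.02672056 -0.99568988  0.08881258  0.42001986]
 [-0.99963175  0.0261941  -0.00708825 -0.00327409]
 [ 0.00473134 -0.08896928 -0.99602313  1.04512393]
 [ 0.          0.          0.          1.        ]]
```

View pics/top0.png

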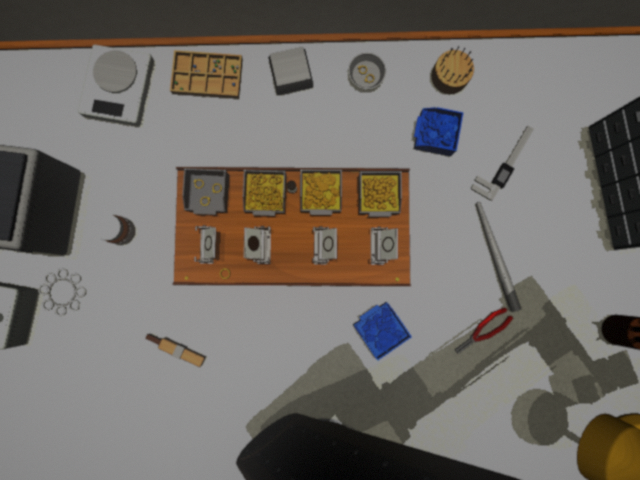

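View pics/scene0.png

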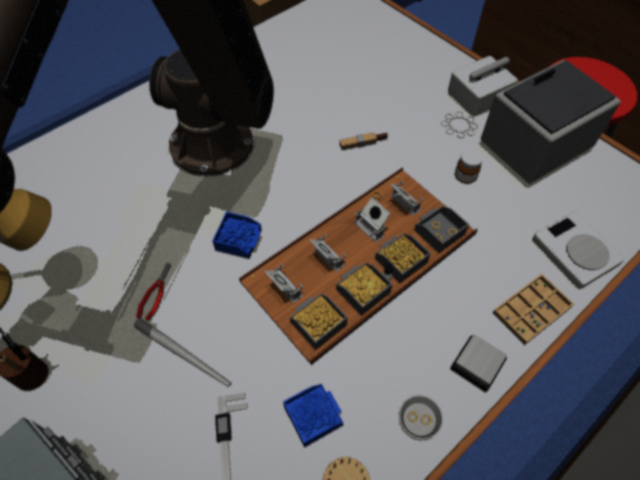

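The top view shows the low bin at (206,190), with full bins at (265,190), (321,190) and (380,190). The tags at (208,243), (325,243) and (385,243) show the ring, and the one at (257,243) shows the disc. Blue look-alikes are at (438,130) and (382,330). The tags to flip are therefore the two on the right, at (325,243) and (385,243). Next I'll measure the rack pose and check with a close crop.

```bash
cat > h.py <<'E'
from plant import r
import numpy as np, cv2
def cloud(c):
    K=c["mtx"];z=c["range_z"];v,u=np.indices(z.shape)
    P=np.stack([(u-K[0,2])/K[0,0]*z,(v-K[1,2])/K[1,1]*z,z],-1)
    return P@c["pose"][:3,:3].T+c["pose"][:3,3]
E
python3 - <<'E'
from h import *
c=r.capture("top");W=cloud(c);col=c["color"].astype(int)
m=(W[...,2]>.006)&(W[...,2]<.12)&(c["range_z"]>0)
m[:155]=0;m[298:]=0;m[:,:160]=0;m[:,425:]=0
n,l,st,_=cv2.connectedComponentsWithStats(m.astype(np.uint8));i=1+np.argmax(st[1:,4]);m=l==i
print(st[i])
b=cv2.minAreaRect((W[m][:,:2]*1000).astype(np.float32));print("rack rect mm",b,cv2.boxPoints(b))
base=m&(abs(W[...,2]-.012)<.004);print("base z",np.median(W[base][:,2]))
for u0,u1 in((193,222),(240,275),(308,342),(366,402)):
    s=np.zeros_like(m);s[225:265,u0:u1]=1
    p=W[s&(W[...,2]>.03)];w=(col.min(-1)>110)&s&(W[...,2]>.03)
    q=W[w];print("tag",p.mean(0).round(4),"white",len(q),q.mean(0).round(4),q.min(0).round(3),q.max(0).round(3))
    # plane slope
    A=np.c_[q[:,:2],np.ones(len(q))];print(" slope",np.linalg.lstsq(A,q[:,2],rcond=None)[0].round(2))
for n in("tag_a","low_bin","full_rings","full_discs","full_beads","blank","vial","pliers","mandrel"):
    print(n,[(d["uv"],round(d["score"],2),W[int(d["uv"][1]),int(d["uv"][0])].round(3)) for d in r.find_in(c,n)][:4])
cr=c["color"][155:300,160:425,::-1];cv2.imwrite("pics/crop1.png",cv2.resize(cr,None,fx=3,fy=3,interpolation=cv2.INTER_CUBIC))
E
```

```text
[  173   167   238   120 27587]
rack rect mm ((555.4075927734375, 51.80755615234375), (541.0392456054688, 272.84228515625), 88.12547302246094) [[ 410.21054 -214.10484]
 [ 682.9068  -223.02974]
 [ 700.6046   317.71997]
 [ 427.9084   326.64484]]
base z 0.0116553954801345
tag [0.515  0.2318 0.0745] white 128 [0.515  0.2379 0.0605] [0.485 0.216 0.043] [0.547 0.252 0.087]
 slope [-0.04 -1.14  0.35]
tag [0.5113 0.1303 0.0705] white 300 [0.5139 0.1316 0.0676] [ 0.42  -0.003  0.043] [0.544 0.15  1.045]
 slope [-0.49 -1.34  0.5 ]
tag [ 0.5063 -0.0239  0.0693] white 154 [ 0.5062 -0.0225  0.0614] [ 0.476 -0.043  0.043] [0.538 0.004 0.087]
 slope [-0.05 -1.11  0.06]
tag [ 0.5027 -0.154   0.0716] white 175 [ 0.5012 -0.1516  0.0607] [ 0.47  -0.173  0.043] [ 0.535 -0.125  0.086]
 slope [-0.08 -1.05 -0.06]
tag_a [([210.7, 240.1], 0.94, array([0.522, 0.227, 0.074])), ([387.8, 244.8], 0.92, array([ 0.504, -0.156,  0.067])), ([252.5, 245.9], 0.85, array([0.509, 0.137, 0.072])), ([329.0, 243.1], 0.76, array([ 0.509, -0.029,  0.07 ]))]
low_bin [([207.4, 188.3], 0.55, array([0.648, 0.246, 0.018]))]
full_rings [([267.2, 191.8], 0.91, array([0.63 , 0.105, 0.053]))]
full_discs [([382.7, 331.9], 0.85, array([ 0.315, -0.14 ,  0.048])), ([439.6, 130.5], 0.78, array([ 0.76 , -0.286,  0.052])), ([321.7, 190.5], 0.56, array([ 0.628, -0.015,  0.061]))]
full_beads [([381.3, 190.7], 0.74, array([ 0.624, -0.148,  0.06 ]))]
blank [([220.2, 269.1], 0.46, array([0.461, 0.219, 0.012]))]
vial [([293.0, 186.8], 0.59, array([0.639, 0.046, 0.057])), ([252.3, 243.2], 0.59, array([0.513, 0.137, 0.073])), ([264.4, 189.0], 0.34, array([0.636, 0.112, 0.048]))]
pliers [([486.8, 332.2], 0.97, array([ 0.302, -0.385, -0.001])), ([253.7, 245.4], 0.16, array([0.509, 0.135, 0.069]))]
mandrel []
```

View pics/crop1.png

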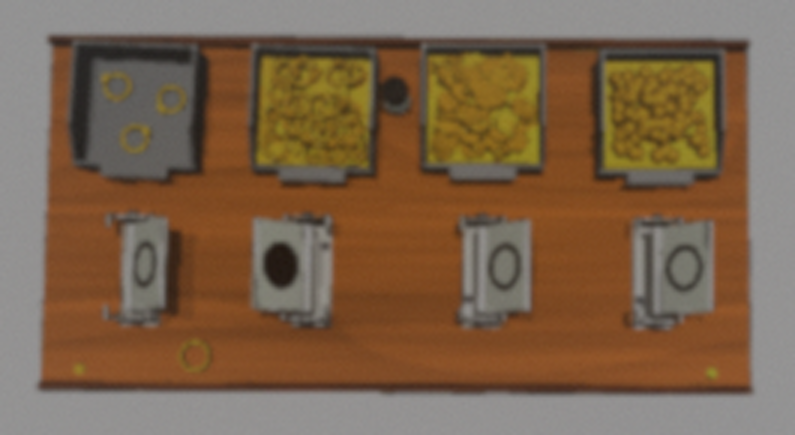

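Confirmed: the low bin and its ring tag are at the far left and correct, and tag 2 (disc) is correct. The two right tags show the ring and lean right, so they need flipping left. The rack yaw is about -1.87°. Next I'll compute the moves.

```bash
cat >> h.py <<'E'
from scipy.spatial.transform import Rotation as Ro
a=np.radians(-1.87);X=np.array([np.cos(a),np.sin(a),0]);Y=np.array([-X[1],X[0],0]);O=np.array([.5554,.0518,0])-.0455*X
def rk(x,y,z): return O+x*X+y*Y+np.array([0,0,z])   # z above bench
def go(*pts):
    s=r.get_state();T=Ro.from_euler("xyz",s["eef_rot"],degrees=True)
    M=T.as_matrix();print("t",s["time_s"],"tcp",s["tcp_pos"].round(4),"F",s["contact_force"].round(1),"\n",M.round(3))
    d=np.array([0,0,-1.]);yy=X*(1 if M[:,1]@X>0 else -1)
    G=Ro.from_matrix(np.c_[d,yy,np.cross(d,yy)])
    print("turn",((T.inv()*G).as_rotvec()/(np.pi/4)).round(3), "deg",np.degrees((T.inv()*G).magnitude()))
    for p in pts: print("to",p.round(4),"shift",(T.inv().apply(p-s["tcp_pos"])/.15).round(3))
E
python3 -c "
from h import *
print(O); go(rk(0,-.065-.065,.2),rk(0,-.13,.088))"
```

```text
[0.50992423 0.05328475 0.        ]
t 0.6 tcp [ 0.1935 -0.6467  0.2456] F [-0.1 -0.6  0.6] 
 [[ 0.    -0.287  0.958]
 [-0.     0.958  0.287]
 [-1.    -0.     0.   ]]
turn [-1.588 -0.     0.   ] deg 71.46956352929804
to [ 0.5057 -0.0766  0.2   ] shift [0.304 3.044 3.083]
to [ 0.5057 -0.0766  0.088 ] shift [1.05  3.044 3.083]
```

>>> send_rows(plan=[[[0,0.2,0.2],[-0.16,0,0]],[[0,0.4,0.4],[-0.32,0,0]],[[0,0.6,0.6],[-0.48,0,0]],[[0,0.8,0.8],[-0.64,0,0]],[[0,1,1],[-0.8,0,0]]], jaw=-1)

```text
time_s: 1.1
tcp_pos: [0.2947, -0.4585, 0.2457]
eef_rot: [-90.4, 90.0, -37.4]
contact_force: [1.3, -0.1, 0.1]
gripper_width: 0.0526
```

```bash
python3 -c "
from h import *
go(rk(0,-.13,.2))"
```

```text
t 1.1 tcp [ 0.2947 -0.4585  0.2457] F [ 1.3 -0.1  0.1] 
 [[ 0.    -0.798  0.603]
 [-0.     0.603  0.798]
 [-1.    -0.001 -0.   ]]
turn [-0.782 -0.     0.001] deg 35.18847450847973
to [ 0.5057 -0.0766  0.2   ] shift [0.305 0.412 2.879]
```

>>> send_rows(plan=[[[0,0.05,0.2],[-0.16,0,0]],[[0,0.1,0.4],[-0.32,0,0]],[[0,0.15,0.6],[-0.48,0,0]],[[0,0.18,0.8],[-0.64,0,0]],[[0,0.2,1],[-0.78,0,0]]])

```text
time_s: 1.6
tcp_pos: [0.3615, -0.3195, 0.2461]
eef_rot: [-112.9, 89.9, -24.6]
contact_force: [0.4, -0.9, 0.4]
gripper_width: 0.0131
```

```bash
python3 -c "
from h import *
go(rk(0,-.13,.2))"
```

```text
t 1.6 tcp [ 0.3615 -0.3195  0.2461] F [ 0.4 -0.9  0.4] 
 [[ 0.001 -1.     0.029]
 [-0.001  0.029  1.   ]
 [-1.    -0.001 -0.001]]
turn [ 0.005 -0.001  0.002] deg 0.22554559055563056
to [ 0.5057 -0.0766  0.2   ] shift [ 0.308 -0.914  1.646]
```

>>> send_rows(plan=[[[0,-0.15,0.2],[0,0,0]],[[0,-0.35,0.4],[0,0,0]],[[0,-0.5,0.6],[0,0,0]],[[0,-0.7,0.8],[0,0,0]],[[0,-0.85,1],[0,0,0]]])

```text
time_s: 2.1
tcp_pos: [0.4947, -0.1718, 0.2465]
eef_rot: [-107.3, 89.9, -19.0]
contact_force: [0.2, -0.3, -0.2]
gripper_width: 0.0005
```

```bash
python3 -c "
from h import *
go(rk(0,-.13,.2))"
```

```text
t 2.1 tcp [ 0.4947 -0.1718  0.2465] F [ 0.2 -0.3 -0.2] 
 [[ 0.002 -1.     0.029]
 [-0.001  0.029  1.   ]
 [-1.    -0.002 -0.001]]
turn [ 0.005 -0.001  0.003] deg 0.2664658222228729
to [ 0.5057 -0.0766  0.2   ] shift [ 0.31  -0.054  0.637]
```

>>> send_rows(plan=[[[0,-0.02,0.15],[0,0,0]],[[0.05,-0.04,0.3],[0,0,0]],[[0.15,-0.05,0.45],[0,0,0]],[[0.25,-0.05,0.6],[0,0,0]],[[0.3,-0.05,0.64],[0,0,0]]])

```text
time_s: 2.6
tcp_pos: [0.5046, -0.0746, 0.2005]
eef_rot: [-110.6, 89.9, -22.1]
contact_force: [0.5, -0.7, 0.4]
gripper_width: 0.0003
```

Run:
```python
from h import *
go(rk(0,-.13,.09),rk(0,-.065,.09))
c=r.capture("wrist");cv2.imwrite("pics/w1.png",c["color"][:,:,::-1])
W=cloud(c);L=(W-O)@np.c_[X,Y,[0,0,1]]
m=(L[...,2]>.03)&(L[...,2]<.1)&(c["range_z"]>0)&(abs(L[...,0])<.032)
for y in(-.195,-.065):
    q=L[m&(abs(L[...,1]-y+.015)<.04)]
    print(y,len(q),len(q) and (q.min(0).round(3),q.max(0).round(3),np.polyfit(q[:,1],q[:,2],1)))
```

```text
t 2.6 tcp [ 0.5046 -0.0746  0.2005] F [ 0.5 -0.7  0.4] 
 [[ 0.001 -1.     0.027]
 [-0.001  0.027  1.   ]
 [-1.    -0.001 -0.   ]]
turn [ 0.007 -0.001  0.002] deg 0.3202579486254312
to [ 0.5057 -0.0766  0.09  ] shift [ 0.737 -0.007 -0.013]
to [ 0.5078 -0.0117  0.09  ] shift [ 0.737 -0.009  0.42 ]
-0.195 6143 (array([-0.032, -0.227,  0.043]), array([ 0.032, -0.176,  0.086]), array([-1.08778955, -0.16026343]))
-0.065 56 (array([-0.009, -0.097,  0.047]), array([ 0.005, -0.063,  0.084]), array([-1.01300177, -0.01331705]))
```

View pics/w1.png

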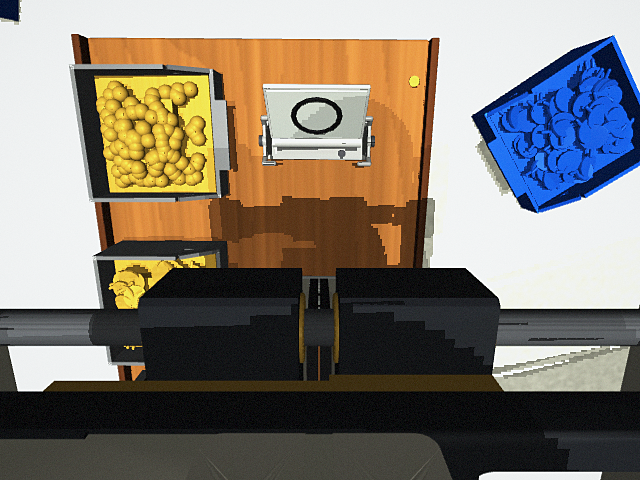

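The wrist view shows the rightmost tag with its ring up at (317,120), hinge where predicted; the fingertip is over the gap beside the next tag. The geometry agrees, so I'll descend and push.

>>> send_rows(plan=[[[0.15,0,0],[0,0,0]],[[0.3,0,0],[0,0,0]],[[0.45,0,0],[0,0,0]],[[0.6,0,0],[0,0,0]],[[0.73,0,0],[0,0,0]]])

```text
time_s: 3.15
tcp_pos: [0.5045, -0.0755, 0.0898]
eef_rot: [-138.5, 89.9, -50.1]
contact_force: [-0.0, -0.6, -0.3]
gripper_width: 0.0002
```

>>> send_rows(plan=[[[0,0,0.05],[0,0,0]],[[0,0,0.1],[0,0,0]],[[0,0,0.15],[0,0,0]],[[0,0,0.19],[0,0,0]],[[0,0,0.22],[0,0,0]]])

```text
time_s: 3.65
tcp_pos: [0.506, -0.0417, 0.0908]
eef_rot: [-95.1, 89.9, -6.7]
contact_force: [0.3, -0.9, -0.0]
gripper_width: 0.0006
```

Run:
```python
from h import *
go(rk(0,-.060,.09))
```

```text
t 3.65 tcp [ 0.506  -0.0417  0.0908] F [ 0.3 -0.9 -0. ] 
 [[ 0.002 -1.     0.027]
 [-0.     0.027  1.   ]
 [-1.    -0.002 -0.   ]]
turn [ 0.008 -0.     0.003] deg 0.3664010389567279
to [ 0.508  -0.0067  0.09  ] shift [ 0.005 -0.007  0.233]
```

Push past upright gently, then hold.

>>> send_rows(plan=[[[0,0,0.05],[0,0,0]],[[0,0,0.1],[0,0,0]],[[0,0,0.15],[0,0,0]],[[0,0,0.2],[0,0,0]],[[0,0,0.23],[0,0,0]]])

```text
time_s: 4.15
tcp_pos: [0.5069, -0.0064, 0.0907]
eef_rot: [-95.8, 89.9, -7.3]
contact_force: [-0.2, -0.7, 0.4]
gripper_width: 0.0002
```

>>> send_rows(plan=[[[0,0,0],[0,0,0]],[[0,0,-0.1],[0,0,0]],[[0,0,-0.2],[0,0,0]],[[-0.2,0,-0.3],[0,0,0]],[[-0.4,0,-0.45],[0,0,0]]])

```text
time_s: 4.65
tcp_pos: [0.5041, -0.0751, 0.1507]
eef_rot: [159.7, 89.9, -111.7]
contact_force: [1.6, -0.2, -0.4]
gripper_width: 0.0003
```

```bash
cat > chk.py <<'E'
from h import *
import sys
c=r.capture("top");cv2.imwrite(sys.argv[1],cv2.resize(c["color"][155:300,160:425,::-1],None,fx=3,fy=3))
W=cloud(c);L=(W-O)@np.c_[X,Y,[0,0,1]]
m=(L[...,2]>.055)&(L[...,2]<.1)&(abs(L[...,0])<.025)&(c["range_z"]>0)
for y in(-.195,-.065,.065,.195):
    q=L[m&(abs(L[...,1]-y)<.045)];print(y,len(q),len(q) and (q[:,1].min()-y,q[:,1].max()-y,q[:,2].max(),np.polyfit(q[:,1],q[:,2],1)[0]))
E
python3 chk.py pics/t2.png; python3 -c "
from h import *
go(rk(0,-.26,.18),rk(0,-.26,.09))"
```

```text
-0.195 29 (np.float64(-0.03296852119395283), np.float64(-0.015681069355906657), np.float64(0.08677185158275569), np.float64(-0.9899790935982968))
-0.065 0 0
0.065 0 0
0.195 0 0
t 4.7 tcp [ 0.5066 -0.0773  0.1562] F [ 1.3 -3.5  5.6] 
 [[ 0.007 -1.     0.025]
 [-0.001  0.025  1.   ]
 [-1.    -0.007 -0.001]]
turn [ 0.009 -0.001  0.009] deg 0.5812736695594841
to [ 0.5014 -0.2066  0.18  ] shift [-0.158  0.012 -0.863]
to [ 0.5014 -0.2066  0.09  ] shift [ 0.442  0.016 -0.862]
```

View pics/t2.png

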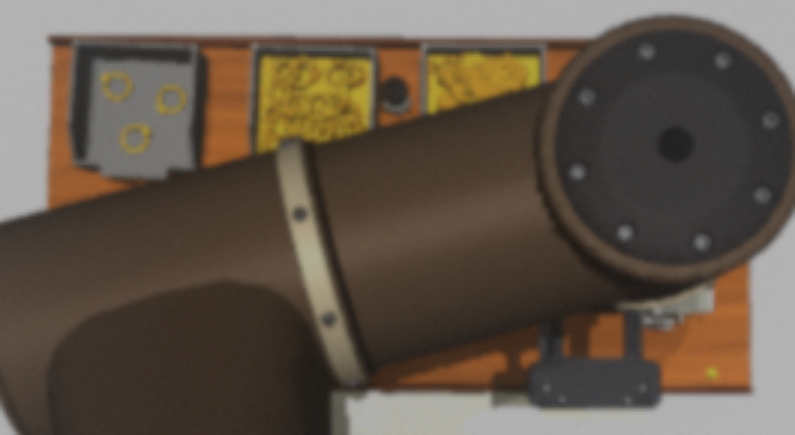

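The arm blocks the top view, so I'll carry on to the rightmost tag and check both later.

>>> send_rows(plan=[[[-0.15,0,-0.17],[0,0,0]],[[-0.15,0,-0.36],[0,0,0]],[[-0.15,0,-0.54],[0,0,0]],[[-0.15,0,-0.72],[0,0,0]],[[-0.15,0.01,-0.87],[0,0,0]]])

```text
time_s: 5.2
tcp_pos: [0.5011, -0.2098, 0.1788]
eef_rot: [-98.7, 89.6, -10.2]
contact_force: [0.4, 0.5, -0.1]
gripper_width: 0.0006
```

```bash
python3 -c "
from h import *
go(rk(0,-.26,.09))"
```

```text
t 5.2 tcp [ 0.5011 -0.2098  0.1788] F [ 0.4  0.5 -0.1] 
 [[ 0.007 -1.     0.026]
 [-0.001  0.026  1.   ]
 [-1.    -0.007 -0.001]]
turn [ 0.008 -0.001  0.009] deg 0.5413857063302615
to [ 0.5014 -0.2066  0.09  ] shift [0.592 0.002 0.022]
```

>>> send_rows(plan=[[[0.12,0,0],[0,0,0]],[[0.24,0,0],[0,0,0]],[[0.36,0,0],[0,0,0]],[[0.48,0,0],[0,0,0]],[[0.59,0,0],[0,0,0]]])

```text
time_s: 5.7
tcp_pos: [0.501, -0.2108, 0.0893]
eef_rot: [-99.2, 89.6, -10.7]
contact_force: [0.0, -0.2, -0.3]
gripper_width: 0.0006
```

>>> send_rows(plan=[[[0,0,0.06],[0,0,0]],[[0,0,0.12],[0,0,0]],[[0,0,0.17],[0,0,0]],[[0,0,0.22],[0,0,0]],[[0,0,0.26],[0,0,0]]])

```text
time_s: 6.2
tcp_pos: [0.5025, -0.1709, 0.0902]
eef_rot: [-97.1, 89.5, -8.6]
contact_force: [0.7, -0.0, 0.9]
gripper_width: 0.0003
```

```bash
python3 -c "
from h import *
go(rk(0,-.19,.09))"
```

```text
t 6.2 tcp [ 0.5025 -0.1709  0.0902] F [ 0.7 -0.   0.9] 
 [[ 0.008 -1.     0.026]
 [-0.001  0.026  1.   ]
 [-1.    -0.008 -0.001]]
turn [ 0.008 -0.001  0.01 ] deg 0.5811583304811725
to [ 0.5037 -0.1366  0.09  ] shift [ 0.001 -0.002  0.229]
```

>>> send_rows(plan=[[[0,0,0.05],[0,0,0]],[[0,0,0.1],[0,0,0]],[[0,0,0.15],[0,0,0]],[[0,0,0.2],[0,0,0]],[[0,0,0.23],[0,0,0]]])

```text
time_s: 6.7
tcp_pos: [0.5034, -0.1357, 0.0901]
eef_rot: [-96.9, 89.5, -8.4]
contact_force: [-0.9, 0.2, -0.2]
gripper_width: 0.0005
```

>>> send_rows(plan=[[[0,0,0],[0,0,0]],[[0,0,-0.1],[0,0,0]],[[0,0,-0.2],[0,0,0]],[[-0.2,0,-0.3],[0,0,0]],[[-0.4,0,-0.45],[0,0,0]]])

```text
time_s: 7.2
tcp_pos: [0.5005, -0.2034, 0.1501]
eef_rot: [-99.9, 89.7, -11.4]
contact_force: [1.8, -0.3, 0.6]
gripper_width: 0.0001
```

>>> send_rows(plan=[[[-0.2,0,-0.2],[0,0,0]],[[-0.4,0,-0.4],[0,0,0]],[[-0.5,0,-0.6],[0,0,0]],[[-0.5,0,-0.8],[0,0,0]],[[-0.5,0.1,-1],[0,0,0]]])

```text
time_s: 7.7
tcp_pos: [0.4821, -0.3545, 0.2256]
eef_rot: [-102.1, 89.6, -13.6]
contact_force: [0.1, 0.6, -0.9]
gripper_width: 0.0004
```

>>> send_rows(plan=[[[0,0.1,-0.2],[0,0,0]],[[0,0.2,-0.4],[0,0,0]],[[0,0.3,-0.6],[0,0,0]],[[0,0.4,-0.8],[0,0,0]],[[0,0.5,-1],[0,0,0]]])

```text
time_s: 8.2
tcp_pos: [0.4024, -0.5038, 0.2251]
eef_rot: [-101.2, 89.6, -12.7]
contact_force: [0.7, 0.1, -0.5]
gripper_width: 0.0007
```

```bash
python3 chk.py pics/t3.png
```

```text
-0.195 267 (np.float64(0.004321942257360295), np.float64(0.033839066410383534), np.float64(0.08662463840875967), np.float64(1.018292440333531))
-0.065 322 (np.float64(0.003680615075880647), np.float64(0.03405718694802068), np.float64(0.08881079019093052), np.float64(1.0516309538273303))
0.065 354 (np.float64(0.0029332557252375185), np.float64(0.03435602340512396), np.float64(0.08635908132327974), np.float64(1.0776113090268662))
0.195 246 (np.float64(-0.034540042087337186), np.float64(-0.004309098652998916), np.float64(0.08983124575466006), np.float64(-1.0266566199451146))
```

View pics/t3.png

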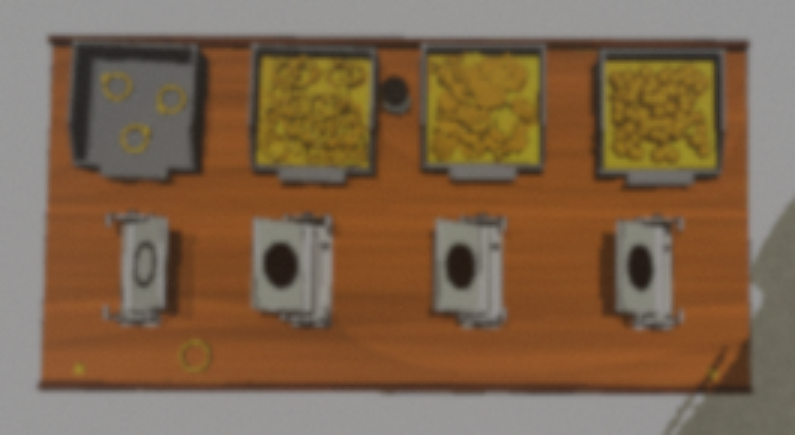

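The crop shows disc tags at (281,265), (460,267) and (640,267), all leaning left with tops 34 mm left of the hinge, like the untouched disc tag. The ring tag is at (145,265) and nothing else has moved. I'm handing the job in.

```bash
python3 -c "
from plant import r
print(r.close_job())"
```

```text
the job is handed in; nothing more can be done
None
```

I pushed the two wrong tags, the two rightmost, over to the left with the closed fingertip. I then backed the arm clear and handed the job in at about 8 s.

- **Tags:** In the last top view the three full bins' tags show the solid disc, each leaf's top edge about 34 mm left of its hinge. The nearly empty bin at the far left still shows the open ring, about 34 mm to the right.
- **Rest of the rack:** The bins, vial and ring blank look unmoved in the same view. Forces read at the ends of the moves stayed under about 7 N.
- **Not checked:** The first check, between the two pushes, was blocked by the arm, so I only confirmed that tag in the last view. The last crop did not cover the bench items (pliers, clamp, jar, mandrel, caliper), but the arm stayed well above them.

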